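# Take up the roll brake of a tape unwinder through its adjuster slot

### The arm

A 6-joint arm with a two-finger parallel gripper is mounted at the origin on a cart in front of the work surface, level with it; the furniture and walls round the work are solid. World frame = base frame: x ahead of the robot, y to its left, z up, the work surface at z = 0. Lengths are in m, angles in rad, forces in N, time in s.
With the tool pointing down it reaches from about 0.375 to 0.75 m from the base axis. Payload 9 kg.
Tool frame: the origin (TCP) lies midway between the tips of the shut fingers; the grasp point (between the pads) lies 19 mm behind it (bot.hold_point_z is the distance from the TCP to the grasp point, in m); z points along the fingers, y is the line along which they close (so a half turn about z gives the same grasp; the last joint's range is limited). The gripper opens to 85 mm and grips with 20 to 120 N. Pads are 22 mm wide; open, the fingers measure 114 mm over their backs; the gripper's body (76 mm by 85 mm) begins 54 mm behind the grasp point. The pads swing forward as they close: fully open they stand 13 mm farther back than shut.
Start: joints at [0.997, 0.104, 0.097, 1.564, 0, 1.353], TCP at [0.209, 0.562, 0.231] pointing down, gripper open.
Joint ranges: [-2.99, 2.99], [-0.84, 1.86], [-1.1, 1.16], [-1.84, 2.11], [-1.51, 1.56], [-3.14, 3.14]. Speed limits (rad/s): [2.22, 2.22, 2.57, 3.14, 3.14, 3.14].

### API

Orientations are given as a unit quaternion [w, x, y, z].
In Python, from bench import bot, viewer gives the robot as it stands.
- The arm moves only by the tool play_rows, never from a script. Its argument "plan" is a list that holds one entry, the list of rows, each a list of 5 numbers: the shift along the tool's x, y, z in mm, then the turn about the tool's z in rad, then the closure in counts, from 0 (fully open) to 255 (shut). A call has 1 to 5 rows; each row shifts and turns the commanded pose from where the row before left it, along the tool's axes as they then stand; what a row does not reach is not made up. A row lasts 1/8 s, in which the tool goes at most 62.5 mm and 10.7 degrees, less where a joint would pass 70% of its speed; a pose out of reach is approached as far as the arm can. A call is refused whole if a number of a shift passes 62.5 or a number of a turn 0.188, either way. A call with a gripper value outside its range is refused whole. The fingers move at their own pace and stop on an object; "force" is the grip in N (left out, the last holds). Time passes only in rows, so rows that do not move let the fingers close. It gives the time, the measured TCP pose, the force, the opening and the grip force at its end, in the units of the state.
- bot.state(): the state, without advancing time (a new reading comes with each control period).
- viewer.get_image(name): name is "scene" or "top" or "wrist"; returns a dict with "img" (400x640x3 uint8, blue, green, red), "fx", "fy", "cx", "cy" (pixels), "dist_coeffs" ([k1, k2, p1, p2, k3] as OpenCV has them; the pictures are not rectified), "R" (3x3) and "t" (3): a world point X has camera coordinates R X + t. Camera axes: x right, y down, z forward; pixel columns grow to the right and rows downward; lengths in m; the calibration is good to about 2 mm. A picture is of the moment at which its call begins. There is no depth.
- bot.job_done(): hands the job in; it is judged then, once.
The state is a dict: "time": time; "joints": joint angles; "qd": joint speeds; "joint_efforts": joint torques, N m; "position": TCP position; "ee_rot": TCP orientation; "ft_force": force on the tool from outside, world axes, zero at the start; "wrist_torque": the same for the moment, N m; "grip_width": finger opening in m; "grip_force": force on a finger pad.
Only numpy, scipy, OpenCV 4.12 (cv2) and the standard library are available. Lean on these libraries where they do the work, as an engineer would, in place of code of your own. Each camera call takes 0.05 s, during which the arm holds its last target. There are 200 camera calls.

### The job

The shoe of the tape unwinder's roll brake stands off the grey tape roll. Take the adjuster tool out of its block and, working only with the tool through the slot in the cover, turn the star wheel inside tooth by tooth in the direction of the arrow until the sprung shoe bears firmly on the roll (about 10 N, felt as the wheel becoming clearly stiffer; more than 20 N crushes the roll). Then stand the tool back in its block, without forcing anything and leaving the things around undisturbed.

Things in the scene. Friction and masses are not known exactly. Their poses are not given: they have to be found in the camera images.
- unwinder: fixed grey tape unwinder. Origin on the worktop straight under the slot. Base plate 8 mm thick, 130 mm along x, from y = -42 to +194 mm. At the origin the adjuster housing, 96 x 50 mm, its cover (4 mm thick) topping out at z = 76 mm. Hand and arm must not touch the unit; never press on it or its wheel with more than 40 N through the tool, even for a moment
- slot (a point): centre of the slot, at the cover's top face. The slot is 40 mm long along x and 13 mm wide along y, straight above the wheel's axis and teeth; axes as those of the unwinder. A raised arrow beside it points to +x, the way to push the teeth
- wheel_centre (a point): centre of the star wheel inside the housing, 40 mm under the slot; axle level, along the unwinder's y. 10 steel teeth (36 deg apart), 10 mm wide, tip radius 30 mm, solid to radius 19 mm, teeth 6 mm thick at the root, 3 mm at the tip. This point does not turn: the start angle is unknown, a tooth or a gap may lie under the slot. Friction 0.10 N m (about 4 N at the teeth); stays where left
- screw_exit (a point): fixed point where the screw leaves the housing, 25 mm from the wheel's centre, towards the roll. The wheel drives the shoe along the unwinder's +y, 5 mm per tooth. Start gap from shoe to roll unknown, about 2 to 10 mm (0.5 to 2 teeth). The shoe is sprung, 4 N per mm: each tooth after it touches adds 20 N on the roll; at 10 N on the roll a tooth needs about 7 N of push, not 4
- rollers: two fixed upright grey backing rollers, 20 mm thick and 46 mm tall, on the base plate beyond the tape roll; the shoe presses the tape roll against them. Origin and axes as those of the unwinder
- roll: loose grey tape roll, 102 mm across and 48 mm tall, lying flat on the base plate between shoe and rollers, centre at about y = 121 mm of the unwinder. Origin: centre of its underside. Leave it to the shoe; do not touch it
- adjuster: adjuster tool: black handle 20 mm (x) by 26 mm (y) by 52 mm tall (z), with a round steel prod, 6 mm thick with rounded end, standing out 34 mm below it. Origin: centre of the handle's underside; z points up along the handle. 60 g. Starts upright in its block, handle resting on the block's top. Best gripped on its x faces, fingers closing along the direction of the push
- adjuster_tip (a point): end of the prod, on the tool's axis, 34 mm below the handle
- block: fixed grey block, 66 x 66 x 50 mm, origin at the centre of its underside, with an upright hole for the prod in the middle of its top
- block_hole (a point): centre of the hole's mouth on the block's top, 50 mm above the worktop; the hole is 12 mm in diameter and 42 mm deep
- stapler: black stapler, 34 x 146 x 47 mm, bystander, loose, origin at the centre of its underside
- mug: spotted mug, 82 x 114 x 91 mm, bystander, loose, origin at its underside
- spare_roll: beige tape roll, 94 mm across and 25 mm tall, bystander, loose, origin at the centre of its underside
- weight_0: brass check weight, 30 mm across and 40 mm tall, bystander, loose, origin at the centre of its underside

How it is judged:
By the outcome, as a careful person would: the job done as asked, in the order asked, and still so for the second after the job is handed in, with the robot touching nothing.
It also fails if it takes over 72 s, if anything falls off the work surface, if the arm or the gripper's body presses on something with over 40 N, if the wrist force passes 120 N, or if a joint passes its speed limit or range.

## Working session

There is one attempt and no reset: what is moved stays moved. The work goes in short steps, Python scripts to look and compute and a tool call to move; the robot and the scene stay as the last step left them, time stands still between calls to the robot, and variables do not carry over. Pictures are saved under pics/ and viewed, at most 10 in all, crops included, and the job is handed in when it is done.

Besides the shell and the picture viewer there is one more tool, called after "Call:" by a JSON object that holds its "method" and its "body", one argument or row to a line. play_rows: Moves the arm, as the interface text tells. Its arguments: {"type":"object","properties":{"plan":{"type":"array"},"force":{"type":"number"}},"required":["plan"]}

```bash
mkdir -p pics; ls; cat > h.py <<'E'
import numpy as np,cv2
from bench import bot,viewer
def cam(n,save=None):
    d=viewer.get_image(n)
    if save: cv2.imwrite('pics/'+save,d['img'])
    return d
def K(d): return np.array([[d['fx'],0,d['cx']],[0,d['fy'],d['cy']],[0,0,1.]])
def ray(d,uv):
    p=cv2.undistortPoints(np.array([[uv]],float),K(d),np.array(d['dist_coeffs'],float))[0,0]
    R=np.array(d['R']);t=np.array(d['t'])
    return -R.T@t, R.T@np.array([p[0],p[1],1])
def onz(d,uv,z):
    o,v=ray(d,uv); return o+v*(z-o[2])/v[2]
def proj(d,X):
    R=np.array(d['R']); return cv2.projectPoints(np.array(X,float).reshape(-1,3),cv2.Rodrigues(R)[0],np.array(d['t'],float),K(d),np.array(d['dist_coeffs'],float))[0].reshape(-1,2)
E
python3 - <<'E'
from h import *
for n in('top','scene'):
    d=cam(n,n+'0.png'); print(n,-np.array(d['R']).T@np.array(d['t']),d['fx'])
print(bot.state(),bot.hold_point_z)
E
```

```text
pics
top [0.4534787  0.04488462 1.06277799] 375.0133054812534
scene [ 0.01830496 -0.65477212  0.82872546] 437.79682240342055
{'time': 0.1, 'joints': array([ 9.97311925e-01,  1.04625860e-01,  9.65226239e-02,  1.56391829e+00,
       -2.23604278e-06,  1.35306079e+00]), 'qd': array([ 0.00131149, -0.00201607,  0.00131746, -0.00054738, -0.00050713,
        0.00110431]), 'joint_efforts': array([ 5.97838894e-03, -5.58210433e+01,  5.04717171e+01,  1.30414835e-02,
       -3.31151914e-04,  1.61868377e-05]), 'position': array([0.20881207, 0.56215613, 0.2305947 ]), 'ee_rot': array([-2.35046581e-04,  1.76937909e-01,  9.84221825e-01, -5.65714415e-04]), 'ft_force': array([ 0.134132  , -1.02572729,  0.006317  ]), 'wrist_torque': array([-0.03485671,  0.04389669, -0.04590225]), 'grip_force': 0.0, 'grip_width': 0.08523842115186868} 0.0187
```

View pics/top0.png

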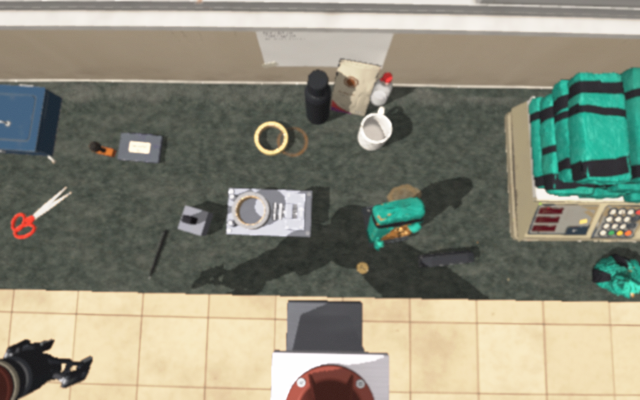

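View pics/scene0.png

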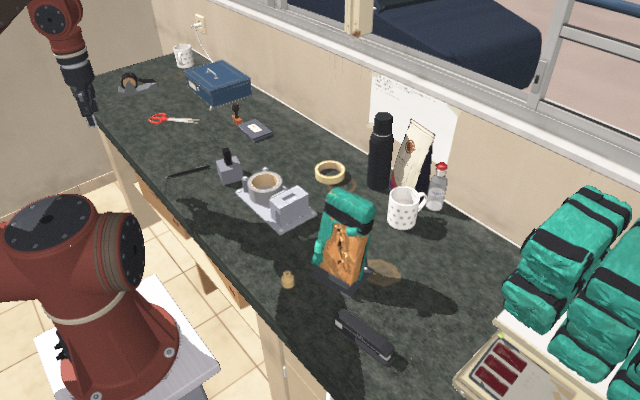

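Top view: unwinder plate about (228..311, 188..237), with the roll near (249,210) and the housing near (290,212). Block with the black handle is near (193,220), mug (375,130), weight (362,268), stapler (448,259).

```bash
python3 - <<'E'
from h import *
d=cam('top'); im=d['img'][170:250,160:330]
cv2.imwrite('pics/c1.png',cv2.resize(im,None,fx=4.7,fy=4.7,interpolation=cv2.INTER_CUBIC))
s=cam('scene'); im=s['img'][140:240,200:330]
cv2.imwrite('pics/c2.png',cv2.resize(im,None,fx=6,fy=6,interpolation=cv2.INTER_CUBIC))
for uv,z in [((249,210),.056),((194,220),.05),((190,219),.1),((292,211),.076)]: print(uv,onz(d,uv,z))
E
```

```text
(249, 210) [0.53397792 0.22706565 0.056     ]
(194, 220) [0.50440156 0.37656549 0.05      ]
(190, 219) [0.5042567  0.37071162 0.1       ]
(292, 211) [0.53190643 0.10965276 0.076     ]
```

View pics/c1.png

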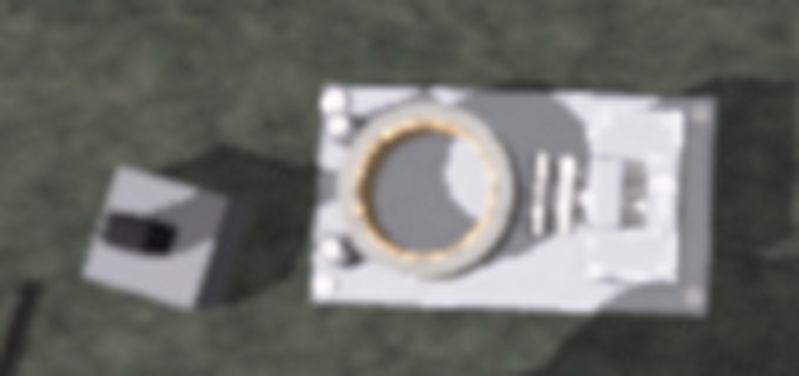

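View pics/c2.png

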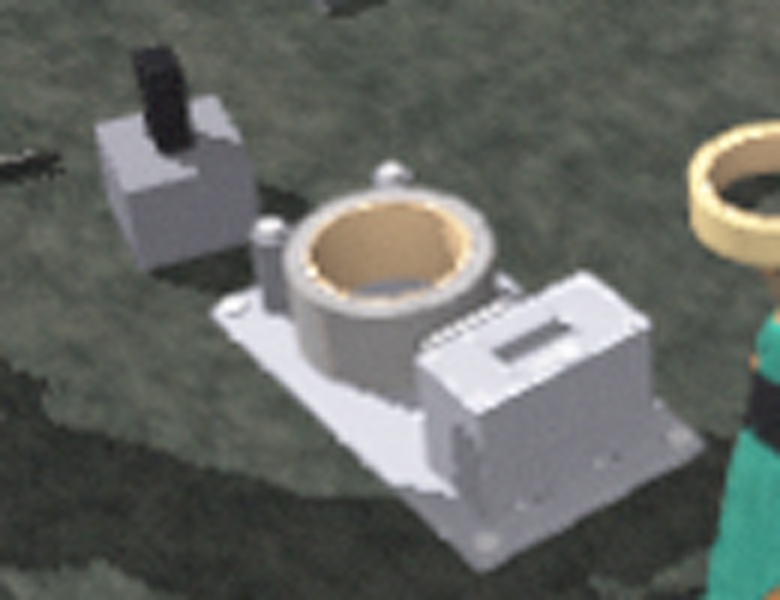

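Crops show: unwinder plate corners (c1) (322,85),(717,97),(708,315),(310,303); slot about (636,193) in c1 and (533,341) in c2. Block top corners (c1) (120,165),(83,275),(193,308); the handle leans outward through perspective only.

```bash
cat > m.py <<'E'
from h import *
d=cam('top');s=cam('scene')
T=lambda u,v:(160+(u+.5)/4.7-.5,170+(v+.5)/4.7-.5)
S=lambda u,v:(200+(u+.5)/6-.5,140+(v+.5)/6-.5)
P=np.array([onz(d,T(*c),.008)[:2] for c in [(322,85),(717,97),(708,315),(310,303)]])
print('plate',P.round(4).tolist(), [np.linalg.norm(P[i]-P[(i+1)%4]).round(4) for i in range(4)])
y=(P[0]-P[1]+P[3]-P[2]);yaw=np.arctan2(-y[0],y[1]);y/=np.linalg.norm(y)
print('yaw',yaw,'origin',P.mean(0)-y*.076)
print('slot top',onz(d,T(636,193),.076),'scene',onz(s,S(533,341),.076))
B=np.array([onz(d,T(*c),.05)[:2] for c in [(120,165),(83,275),(193,308)]]);print('block',B.round(4).tolist(),np.linalg.norm(B[0]-B[1]),np.linalg.norm(B[2]-B[1]),'c',(B[0]+B[2])/2, 'yaw',np.arctan2(*(B[1]-B[2])[::-1]),)
B=np.array([onz(s,S(*c),.05)[:2] for c in [(95,128),(213,96),(133,193)]]);print('block s',np.linalg.norm(B[0]-B[1]),np.linalg.norm(B[2]-B[0]),'c',(B[1]+B[2])/2)
for c in [(140,215),(172,235),(145,254),(103,235),(106,214)]: print('h',c,onz(d,T(*c),.102)[:2],onz(d,T(*c),.05)[:2])
E
python3 m.py
```

```text
plate [[0.6004, 0.2979], [0.5974, 0.0584], [0.4664, 0.0612], [0.4688, 0.299]] [np.float64(0.2395), np.float64(0.1311), np.float64(0.2378), np.float64(0.1315)]
yaw -0.011094421518646555 origin [0.53241289 0.10313624]
slot top [0.532926   0.10195145 0.076     ] scene [0.53296336 0.10579701 0.076     ]
block [[0.5455, 0.4032], [0.4815, 0.4209], [0.464, 0.3562]] 0.0663734122067758 0.06707026966055601 c [0.50475076 0.37969849] yaw 1.3056135204883392
block s 0.06427475150399617 0.0651107587735191 c [0.50622349 0.38232017]
h (140, 215) [0.51351217 0.3721531 ] [0.51676135 0.38986579]
h (172, 235) [0.50291139 0.35389698] [0.50558682 0.37062159]
h (145, 254) [0.49223988 0.36815927] [0.49433774 0.38565581]
h (103, 235) [0.50215518 0.39190358] [0.50478969 0.41068522]
h (106, 214) [0.51369117 0.39094735] [0.51695004 0.40967723]
```

Call:
{"method": "play_rows", "body": {
  "plan": [
    [[-56, -11, 0, 0, 0], [-57, -11, 0, 0, 0], [-57, -11, 0, 0, 0], [-57, -11, 0, 0, 0], [-57, -11, 0, 0, 0]]
  ]
}}

```text
time: 0.92
position: [0.4575, 0.4108, 0.2314]
ee_rot: [0.0, 0.177, 0.984, 0.0]
ft_force: [0.8, 1.0, -0.6]
grip_width: 0.0855
grip_force: 0.0
```

Call:
{"method": "play_rows", "body": {
  "plan": [
    [[-20, -4, 0, 0, 0], [0, 0, 0, 0.18, 0], [0, 0, 0, 0.18, 0], [0, 0, 0, 0.18, 0], [0, 0, 0, 0.18, 0]]
  ]
}}

```text
time: 1.55
position: [0.4728, 0.4018, 0.2314]
ee_rot: [-0.0, 0.515, 0.857, 0.0]
ft_force: [0.2, -0.3, 0.9]
grip_width: 0.085
grip_force: 0.0
```

Call:
{"method": "play_rows", "body": {
  "plan": [
    [[0, 0, 0, 0.18, 0], [0, 0, 0, 0.18, 0], [0, 0, 0, 0.18, 0], [0, 0, 0, 0.18, 0], [0, 0, 0, 0, 0]]
  ]
}}

```text
time: 2.17
position: [0.4729, 0.4017, 0.2313]
ee_rot: [-0.0, 0.781, 0.624, -0.0]
ft_force: [-0.2, -0.0, -0.5]
grip_width: 0.0857
grip_force: 0.0
```

```bash
python3 - <<'E'
from h import *
d=cam('wrist','w1.png');st=bot.state();print(st['position'],st['ee_rot'],st['joints'],-np.array(d['R']).T@np.array(d['t']))
print(proj(d,[[.505,.38,.05],[.505,.38,.102],st['position'],[.5328,.1035,.076]]))
E
```

```text
[0.47296644 0.40165056 0.23132385] [-9.15558354e-05  7.80585171e-01  6.25049423e-01 -1.37126645e-05] [4.93538100e-01 1.67681000e-01 1.66140419e-01 1.56931580e+00
 1.75144062e-04 2.28474105e+00] [0.48814014 0.47569484 0.37419426]
[[352.3511908  193.8314555 ]
 [358.17060136 208.34406902]
 [321.79345694 259.52987421]
 [413.30262123 389.83789548]]
```

View pics/w1.png

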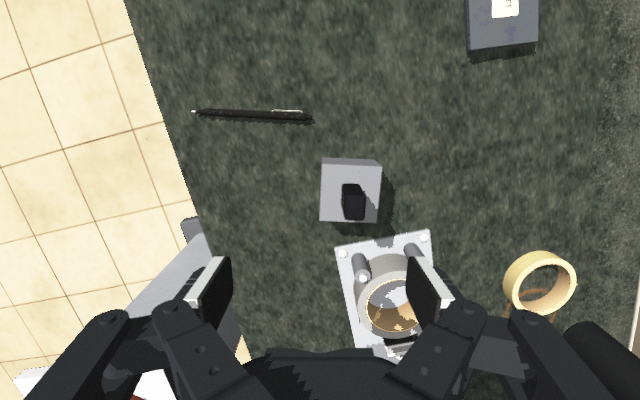

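Wrist view: block top centre near (350,194) matching the prediction (352,194); handle aligned with the block, narrow side across the finger line. Moving over it and down.

Call:
{"method": "play_rows", "body": {
  "plan": [
    [[-13, 36, 0, 0, 0], [0, 0, 0, 0.045, 0], [0, 0, 40, 0, 0], [0, 0, 40, 0, 0], [0, 0, 0, 0, 0]]
  ]
}}

```text
time: 2.85
position: [0.5034, 0.3798, 0.148]
ee_rot: [-0.001, 0.795, 0.607, -0.003]
ft_force: [-1.1, -1.1, -1.1]
grip_width: 0.0855
grip_force: 0.0
```

```bash
python3 - <<'E'
from h import *
d=cam('wrist','w2.png');st=bot.state();p=st['position'];print(p,st['ee_rot'])
print(proj(d,[[.505,.381,.05],[.505,.381,.102],p]))
E
```

```text
[0.50466041 0.38033185 0.15075829] [-3.14413988e-04  7.95009104e-01  6.06596367e-01 -1.12875227e-03]
[[322.50560042 201.79435144]
 [323.08507078 224.62058491]
 [323.65872292 260.41280813]]
```

View pics/w2.png

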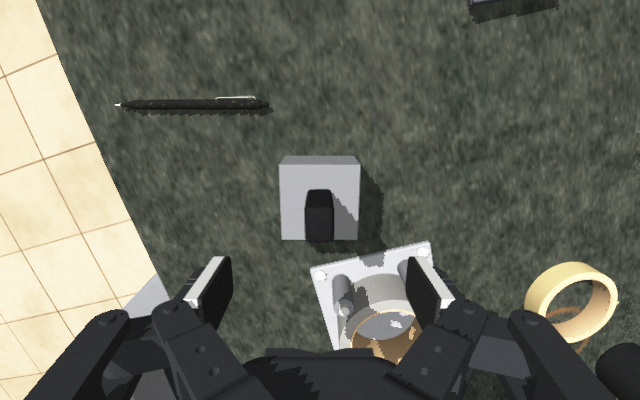

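Handle top centre is at (319.5,226), about 3 px left of the prediction, so I shift -2.5 mm in tool y and go down.

Call:
{"method": "play_rows", "body": {
  "plan": [
    [[0, -2.5, 30, 0, 0], [0, 0, 40, 0, 0], [0, 0, 19, 0, 0], [0, 0, 0, 0, 0], [0, 0, 0, 0, 150]]
  ],
  "force": 60
}}

```text
time: 3.52
position: [0.5044, 0.3818, 0.0646]
ee_rot: [0.0, 0.796, 0.606, 0.001]
ft_force: [-0.7, 0.2, -0.0]
grip_width: 0.07
grip_force: 0.0
```

Call:
{"method": "play_rows", "body": {
  "plan": [
    [[0, 0, 0, 0, 255], [0, 0, 0, 0, 255], [0, 0, 0, 0, 255], [0, 0, 0, 0, 255], [0, 0, 0, 0, 255]]
  ],
  "force": 60
}}

```text
time: 4.15
position: [0.5036, 0.3814, 0.063]
ee_rot: [0.0, 0.796, 0.606, 0.001]
ft_force: [-1.0, -0.4, 5.4]
grip_width: 0.0196
grip_force: 59.0
```

Call:
{"method": "play_rows", "body": {
  "plan": [
    [[0, 0, -10, 0, 255], [0, 0, -30, 0, 255], [0, 0, -30, 0, 255], [0, 0, -30, 0, 255], [0, 0, 0, 0, 255]]
  ],
  "force": 80
}}

```text
time: 4.78
position: [0.5045, 0.3818, 0.1654]
ee_rot: [0.0, 0.796, 0.606, 0.002]
ft_force: [0.2, -0.1, -0.7]
grip_width: 0.0191
grip_force: 78.0
```

```bash
python3 - <<'E'
from h import *
from scipy.spatial.transform import Rotation as Ro
d=cam('wrist');st=bot.state();p=st['position'];print(p,st['ee_rot'],st['ft_force'],st['grip_width'])
R=Ro.from_quat(st['ee_rot'],scalar_first=True).as_matrix()
print(proj(d,[p,p+R@[0,0,.047],p+R@[0,0,.013],[.505,.381,.05]]))
im=d['img'][180:330,240:400];cv2.imwrite('pics/w3.png',cv2.resize(im,None,fx=5,fy=4,interpolation=cv2.INTER_CUBIC) if 0 else cv2.resize(im,None,fx=4,fy=4,interpolation=cv2.INTER_CUBIC))
E
```

```text
[0.50372703 0.38147285 0.16335386] [1.66480827e-04 7.95841373e-01 6.05504464e-01 9.08089751e-04] [-0.16989608  0.06395027 -1.69336176] 0.018894380105436266
[[320.39687117 258.51840454]
 [319.88841528 226.29881027]
 [320.23022295 247.95277256]
 [320.79418325 199.31588557]]
```

View pics/w3.png

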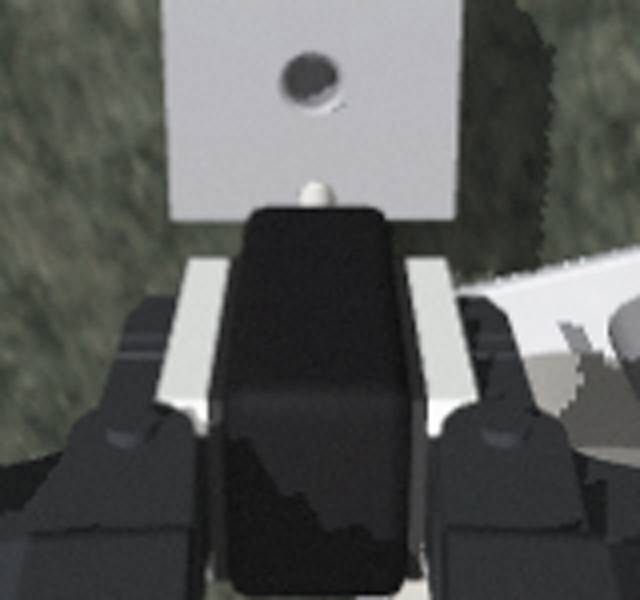

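Tip shows at about (319,226) against (320,226) predicted, so the tool sits straight on the TCP axis; hole at (317.5,200.5). On to the slot.

Call:
{"method": "play_rows", "body": {
  "plan": [
    [[-52, 20.5, 0, 0, 255], [-52, 20.5, 0, 0, 255], [-52, 20.5, 0, 0, 255], [-52, 20.5, 0, 0, 255], [-40, 15.5, 0, 0, 255]]
  ]
}}

```text
time: 5.45
position: [0.5302, 0.1141, 0.1608]
ee_rot: [-0.001, 0.796, 0.605, -0.001]
ft_force: [0.5, 0.1, -0.4]
grip_width: 0.0193
grip_force: 78.2
```

Call:
{"method": "play_rows", "body": {
  "plan": [
    [[0, 0, 0, -0.13, 255], [0, 0, 0, -0.13, 255], [0, 0, 0, 0, 255], [0, 0, 0, 0, 255]]
  ]
}}

```text
time: 5.95
position: [0.5306, 0.1163, 0.1615]
ee_rot: [-0.0, 0.712, 0.703, -0.0]
ft_force: [1.0, 0.5, 0.3]
grip_width: 0.0195
grip_force: 78.0
```

```bash
python3 - <<'E'
from h import *
from scipy.spatial.transform import Rotation as Ro
d=cam('wrist');st=bot.state();p=st['position'];print(p,st['ee_rot'],st['ft_force'],st['grip_width'])
R=Ro.from_quat(st['ee_rot'],scalar_first=True).as_matrix()
print(proj(d,[p+R@[0,0,.047],[.533,.1035,.076]]))
im=d['img'][160:310,240:400];cv2.imwrite('pics/w4.png',cv2.resize(im,None,fx=4,fy=4,interpolation=cv2.INTER_CUBIC))
cv2.imwrite('pics/w4f.png',d['img'])
E
```

```text
[0.5307122  0.11636383 0.16175231] [-3.09997071e-04  7.11333742e-01  7.02854290e-01 -2.41212836e-04] [ 0.15320286  0.75539567 -1.28213236] 0.019195143338079198
[[321.18427644 227.0716621 ]
 [323.88267517 224.03724301]]
```

View pics/w4.png

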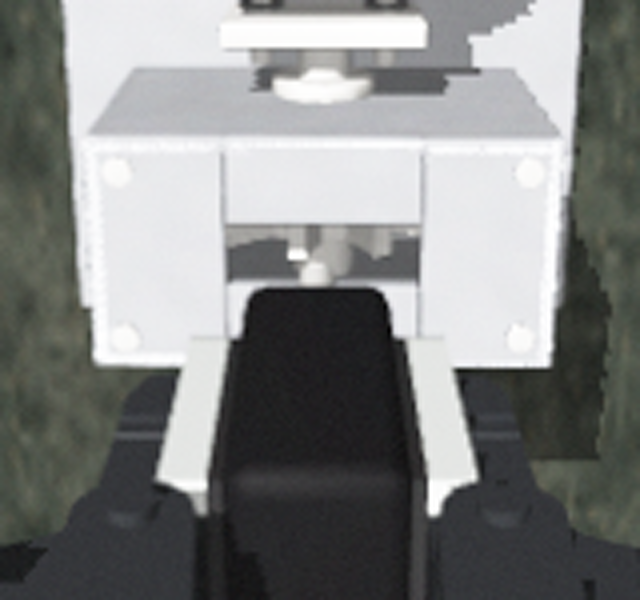

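```bash
python3 - <<'E'
from h import *
im=cv2.imread('pics/w4f.png')[205:245,290:350]
im=cv2.convertScaleAbs(im,alpha=1.0)
cv2.imwrite('pics/w5.png',cv2.resize(im,None,fx=12,fy=12,interpolation=cv2.INTER_CUBIC))
d=cam('wrist');print(onz(d,(321,223),.076),onz(d,(321-24,223),.076),onz(d,(321+24,223),.076))
E
```

```text
[0.53081473 0.10438469 0.076     ] [0.51128158 0.1046217  0.076     ] [0.55035099 0.10413586 0.076     ]
```

View pics/w5.png

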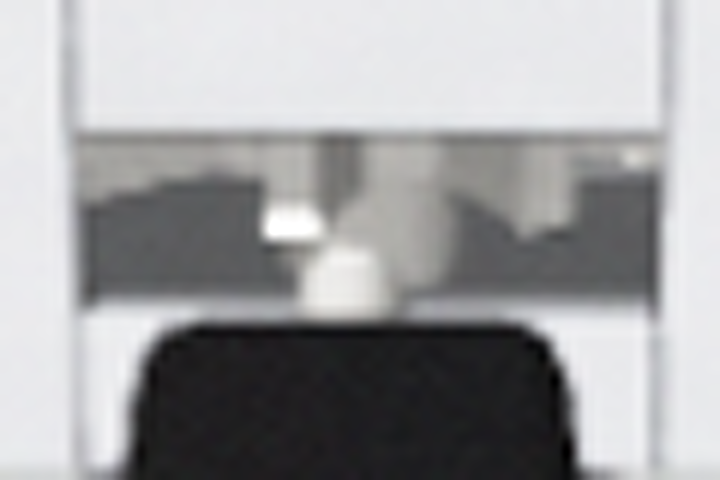

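Zoom: slot spans columns 80–660 of the crop (centre px (321,223)); tooth A tip is 5.6 mm left of slot centre (≈-11°), and tooth B is 13 mm right of it (≈+25°), a consistent 36° apart. I'll insert at x≈-14 mm, in the gap behind tooth A.

Call:
{"method": "play_rows", "body": {
  "plan": [
    [[-12, -12, 0, 0, 255], [0, 0, 14, 0, 255], [0, 0, 14, 0, 255], [0, 0, 0, 0, 255], [0, 0, 0, 0, 255]]
  ]
}}

```text
time: 6.68
position: [0.5189, 0.1045, 0.1342]
ee_rot: [-0.0, 0.711, 0.704, -0.0]
ft_force: [-0.6, 0.2, -0.7]
grip_width: 0.0188
grip_force: 78.2
```

```bash
python3 - <<'E'
from h import *
d=cam('wrist');st=bot.state();print(st['position'],st['ft_force'])
F=[];P=[]
for i in range(4):
    cam('wrist');s=bot.state();F.append(s['ft_force']);P.append(s['position'])
print(np.array(F).round(2),np.array(P).round(4))
im=d['img'][160:310,240:400];cv2.imwrite('pics/w6.png',cv2.resize(im,None,fx=4,fy=4,interpolation=cv2.INTER_CUBIC))
E
```

```text
[0.51916842 0.10444595 0.1345427 ] [0.42512175 0.10212841 0.68872291]
[[-0.9  -0.41 -0.42]
 [ 0.18  0.46 -0.68]
 [ 0.94  0.4  -0.44]
 [-0.42 -0.65 -0.43]] [[0.5192 0.1044 0.1347]
 [0.5192 0.1044 0.1348]
 [0.5192 0.1044 0.1347]
 [0.5192 0.1043 0.1347]]
```

Call:
{"method": "play_rows", "body": {
  "plan": [
    [[0, 0, 7, 0, 255], [0, 0, 7, 0, 255], [0, 0, 6, 0, 255], [0, 0, 0, 0, 255]]
  ]
}}

```text
time: 7.42
position: [0.5184, 0.1043, 0.1135]
ee_rot: [-0.0, 0.711, 0.704, -0.0]
ft_force: [-0.1, -0.4, -0.4]
grip_width: 0.019
grip_force: 78.2
```

Call:
{"method": "play_rows", "body": {
  "plan": [
    [[0, 0, 3, 0, 255], [0, 0, 3, 0, 255], [0, 0, 0, 0, 255]]
  ]
}}

```text
time: 7.8
position: [0.5188, 0.1043, 0.1081]
ee_rot: [-0.0, 0.711, 0.704, -0.0]
ft_force: [0.4, 0.7, 0.3]
grip_width: 0.019
grip_force: 78.2
```

Call:
{"method": "play_rows", "body": {
  "plan": [
    [[0, 0, 3, 0, 255], [0, 0, 0, 0, 255], [0, 0, 0, 0, 255]]
  ]
}}

```text
time: 8.18
position: [0.5189, 0.1043, 0.1053]
ee_rot: [-0.0, 0.711, 0.704, 0.0]
ft_force: [0.1, 0.2, -0.6]
grip_width: 0.0192
grip_force: 78.2
```

Call:
{"method": "play_rows", "body": {
  "plan": [
    [[0, 1, 0, 0, 255], [0, 1, 0, 0, 255]]
  ]
}}

```text
time: 8.43
position: [0.521, 0.1043, 0.1054]
ee_rot: [0.0, 0.711, 0.704, 0.0]
ft_force: [-0.1, -0.2, 0.3]
grip_width: 0.0195
grip_force: 78.2
```

Call:
{"method": "play_rows", "body": {
  "plan": [
    [[0, 1, 0, 0, 255], [0, 1, 0, 0, 255]]
  ]
}}

```text
time: 8.68
position: [0.5223, 0.1043, 0.1052]
ee_rot: [-0.001, 0.711, 0.704, -0.0]
ft_force: [-4.6, -0.1, 2.1]
grip_width: 0.0191
grip_force: 78.5
```

Call:
{"method": "play_rows", "body": {
  "plan": [
    [[0, 1, 0, 0, 255], [0, 1, 0, 0, 255]]
  ]
}}

```text
time: 8.93
position: [0.5247, 0.1043, 0.1053]
ee_rot: [-0.0, 0.711, 0.704, -0.0]
ft_force: [-3.8, -0.2, 2.7]
grip_width: 0.0191
grip_force: 78.5
```

Call:
{"method": "play_rows", "body": {
  "plan": [
    [[0, 1, 0, 0, 255], [0, 1, 0, 0, 255]]
  ]
}}

```text
time: 9.18
position: [0.527, 0.1042, 0.1054]
ee_rot: [0.0, 0.711, 0.704, 0.0]
ft_force: [-5.3, -0.7, 4.2]
grip_width: 0.0192
grip_force: 78.6
```

Call:
{"method": "play_rows", "body": {
  "plan": [
    [[0, 1, 0, 0, 255], [0, 1, 0, 0, 255]]
  ]
}}

```text
time: 9.43
position: [0.5291, 0.1042, 0.1054]
ee_rot: [0.0, 0.711, 0.704, 0.0]
ft_force: [-3.6, 0.2, 2.5]
grip_width: 0.0187
grip_force: 78.6
```

Call:
{"method": "play_rows", "body": {
  "plan": [
    [[0, 1, 0, 0, 255], [0, 1, 0, 0, 255]]
  ]
}}

```text
time: 9.68
position: [0.531, 0.1042, 0.1053]
ee_rot: [0.0, 0.711, 0.704, 0.0]
ft_force: [-4.1, 0.1, 3.5]
grip_width: 0.0191
grip_force: 78.6
```

Call:
{"method": "play_rows", "body": {
  "plan": [
    [[0, 1, 0, 0, 255], [0, 1, 0, 0, 255]]
  ]
}}

```text
time: 9.93
position: [0.5329, 0.1042, 0.1052]
ee_rot: [-0.0, 0.711, 0.704, -0.0]
ft_force: [-3.3, 0.3, 3.2]
grip_width: 0.0191
grip_force: 78.6
```

Call:
{"method": "play_rows", "body": {
  "plan": [
    [[0, 1, 0, 0, 255], [0, 1, 0, 0, 255]]
  ]
}}

```text
time: 10.18
position: [0.5347, 0.1042, 0.105]
ee_rot: [-0.0, 0.711, 0.704, -0.0]
ft_force: [-4.4, 0.5, 0.8]
grip_width: 0.0189
grip_force: 78.4
```

Call:
{"method": "play_rows", "body": {
  "plan": [
    [[0, 1, 0, 0, 255], [0, 1, 0, 0, 255]]
  ]
}}

```text
time: 10.42
position: [0.5366, 0.1042, 0.1049]
ee_rot: [-0.0, 0.711, 0.704, -0.0]
ft_force: [-3.8, -1.1, -1.2]
grip_width: 0.0189
grip_force: 78.1
```

Call:
{"method": "play_rows", "body": {
  "plan": [
    [[0, 1, 0, 0, 255], [0, 0, 0, 0, 255]]
  ]
}}

```text
time: 10.68
position: [0.538, 0.1041, 0.1053]
ee_rot: [-0.0, 0.711, 0.704, 0.0]
ft_force: [-3.5, 0.6, -0.9]
grip_width: 0.0193
grip_force: 78.1
```

```bash
python3 - <<'E'
from h import *
for i in range(3):
    t=cam('top')['img'];s=bot.state();print(s['ft_force'].round(2),s['position'].round(4))
cv2.imwrite('pics/t1.png',t)
E
```

```text
[-3.89  0.11 -0.66] [0.538  0.1041 0.1053]
[-3.21  1.18 -0.49] [0.538  0.1041 0.1053]
[-3.31  0.5  -0.45] [0.538  0.1042 0.1054]
```

Call:
{"method": "play_rows", "body": {
  "plan": [
    [[0, -1.5, 0, 0, 255], [0, 0, -8, 0, 255], [0, 0, -8, 0, 255], [0, -9, 0, 0, 255], [0, -8.5, 0, 0, 255]]
  ]
}}

```text
time: 11.45
position: [0.5183, 0.1044, 0.1213]
ee_rot: [0.0, 0.711, 0.704, 0.0]
ft_force: [-0.3, -0.2, -0.3]
grip_width: 0.0193
grip_force: 78.4
```

Call:
{"method": "play_rows", "body": {
  "plan": [
    [[0, 0, 0, 0, 255], [0, 0, 0, 0, 255], [0, 0, 6, 0, 255], [0, 0, 6, 0, 255], [0, 0, 0, 0, 255]]
  ]
}}

```text
time: 12.08
position: [0.5184, 0.1043, 0.1084]
ee_rot: [-0.001, 0.711, 0.704, -0.0]
ft_force: [0.4, -0.2, -0.1]
grip_width: 0.0189
grip_force: 78.4
```

Call:
{"method": "play_rows", "body": {
  "plan": [
    [[0, 0, 2, 0, 255], [0, 0, 2, 0, 255], [0, 0, 0, 0, 255]]
  ]
}}

```text
time: 12.45
position: [0.5188, 0.1043, 0.1052]
ee_rot: [-0.0, 0.711, 0.704, -0.0]
ft_force: [-0.0, 0.0, -0.3]
grip_width: 0.019
grip_force: 78.4
```

Call:
{"method": "play_rows", "body": {
  "plan": [
    [[0, 1, 0, 0, 255], [0, 1, 0, 0, 255]]
  ]
}}

```text
time: 12.7
position: [0.521, 0.1043, 0.1054]
ee_rot: [0.0, 0.711, 0.704, 0.0]
ft_force: [-0.4, 0.1, -0.5]
grip_width: 0.0193
grip_force: 78.4
```

Call:
{"method": "play_rows", "body": {
  "plan": [
    [[0, 1, 0, 0, 255], [0, 1, 0, 0, 255]]
  ]
}}

```text
time: 12.95
position: [0.5223, 0.1043, 0.1052]
ee_rot: [-0.0, 0.711, 0.704, -0.0]
ft_force: [-4.5, 0.1, 2.5]
grip_width: 0.0194
grip_force: 78.8
```

Call:
{"method": "play_rows", "body": {
  "plan": [
    [[0, 1, 0, 0, 255], [0, 1, 0, 0, 255]]
  ]
}}

```text
time: 13.2
position: [0.5248, 0.1043, 0.1053]
ee_rot: [-0.0, 0.711, 0.704, -0.0]
ft_force: [-5.4, 0.2, 3.1]
grip_width: 0.0191
grip_force: 78.8
```

Call:
{"method": "play_rows", "body": {
  "plan": [
    [[0, 1, 0, 0, 255]]
  ]
}}

```text
time: 13.32
position: [0.5259, 0.1043, 0.1053]
ee_rot: [-0.0, 0.711, 0.704, 0.0]
ft_force: [-3.8, 0.2, 3.0]
grip_width: 0.0191
grip_force: 78.8
```

Call:
{"method": "play_rows", "body": {
  "plan": [
    [[0, 1, 0, 0, 255]]
  ]
}}

```text
time: 13.45
position: [0.527, 0.1043, 0.1054]
ee_rot: [0.0, 0.711, 0.704, 0.0]
ft_force: [-3.4, 0.4, 3.2]
grip_width: 0.0195
grip_force: 78.8
```

Call:
{"method": "play_rows", "body": {
  "plan": [
    [[0, 1, 0, 0, 255]]
  ]
}}

```text
time: 13.58
position: [0.5281, 0.1042, 0.1054]
ee_rot: [0.0, 0.711, 0.704, 0.0]
ft_force: [-5.3, -0.1, 3.7]
grip_width: 0.019
grip_force: 78.8
```

Call:
{"method": "play_rows", "body": {
  "plan": [
    [[0, 1, 0, 0, 255]]
  ]
}}

```text
time: 13.7
position: [0.529, 0.1042, 0.1054]
ee_rot: [0.0, 0.711, 0.704, 0.0]
ft_force: [-4.7, -0.3, 3.6]
grip_width: 0.019
grip_force: 78.8
```

Call:
{"method": "play_rows", "body": {
  "plan": [
    [[0, 1, 0, 0, 255]]
  ]
}}

```text
time: 13.82
position: [0.5301, 0.1042, 0.1054]
ee_rot: [0.0, 0.711, 0.704, 0.0]
ft_force: [-3.4, -0.5, 3.8]
grip_width: 0.0196
grip_force: 78.8
```

Call:
{"method": "play_rows", "body": {
  "plan": [
    [[0, 1, 0, 0, 255]]
  ]
}}

```text
time: 13.95
position: [0.5311, 0.1042, 0.1054]
ee_rot: [0.0, 0.711, 0.704, 0.0]
ft_force: [-3.2, 0.3, 3.9]
grip_width: 0.0191
grip_force: 78.8
```

```bash
python3 - <<'E'
from h import *
F=[]
for i in range(6):
    d=cam('scene');s=bot.state();F.append(s['ft_force'])
print(np.mean(F,0).round(2),np.std(F,0).round(2),s['position'].round(4))
E
```

```text
[-2.86  0.02  2.92] [0.47 0.29 0.24] [0.5311 0.1042 0.1053]
```

Call:
{"method": "play_rows", "body": {
  "plan": [
    [[0, 1, 0, 0, 255]]
  ]
}}

```text
time: 14.38
position: [0.5318, 0.1042, 0.1053]
ee_rot: [-0.0, 0.711, 0.704, -0.0]
ft_force: [-4.9, 0.5, 3.7]
grip_width: 0.0191
grip_force: 78.8
```

Call:
{"method": "play_rows", "body": {
  "plan": [
    [[0, 1, 0, 0, 255]]
  ]
}}

```text
time: 14.5
position: [0.5328, 0.1042, 0.1052]
ee_rot: [-0.0, 0.711, 0.704, -0.0]
ft_force: [-4.3, -0.5, 2.8]
grip_width: 0.0192
grip_force: 78.8
```

Call:
{"method": "play_rows", "body": {
  "plan": [
    [[0, 1, 0, 0, 255]]
  ]
}}

```text
time: 14.62
position: [0.5338, 0.1042, 0.1051]
ee_rot: [-0.0, 0.711, 0.704, -0.0]
ft_force: [-4.4, 0.1, 1.9]
grip_width: 0.0195
grip_force: 78.8
```

Call:
{"method": "play_rows", "body": {
  "plan": [
    [[0, 1, 0, 0, 255]]
  ]
}}

```text
time: 14.75
position: [0.5347, 0.1042, 0.105]
ee_rot: [-0.0, 0.711, 0.704, -0.0]
ft_force: [-4.9, -1.0, 0.5]
grip_width: 0.0193
grip_force: 78.6
```

Call:
{"method": "play_rows", "body": {
  "plan": [
    [[0, 1, 0, 0, 255]]
  ]
}}

```text
time: 14.88
position: [0.5356, 0.1042, 0.1049]
ee_rot: [-0.0, 0.711, 0.704, -0.0]
ft_force: [-4.1, 0.5, -0.5]
grip_width: 0.0189
grip_force: 78.4
```

Call:
{"method": "play_rows", "body": {
  "plan": [
    [[0, 1, 0, 0, 255]]
  ]
}}

```text
time: 15.0
position: [0.5365, 0.1042, 0.1048]
ee_rot: [-0.0, 0.711, 0.704, -0.0]
ft_force: [-3.8, 0.2, -1.0]
grip_width: 0.0191
grip_force: 78.3
```

Call:
{"method": "play_rows", "body": {
  "plan": [
    [[0, 1, 0, 0, 255]]
  ]
}}

```text
time: 15.12
position: [0.5376, 0.1042, 0.105]
ee_rot: [-0.0, 0.711, 0.704, -0.0]
ft_force: [-4.9, -0.2, -0.8]
grip_width: 0.0193
grip_force: 78.3
```

```bash
python3 - <<'E'
from h import *
F=[]
for i in range(6):
    d=cam('top');s=bot.state();F.append(s['ft_force'])
print(np.mean(F,0).round(2),np.std(F,0).round(2),s['position'].round(4))
cv2.imwrite('pics/t2.png',d['img'])
# row profile through shoe before/after
for n in('top0','t1','t2'):
    g=cv2.cvtColor(cv2.imread(f'pics/{n}.png'),6)
    print(n,g[202:216,258:290].mean(0).round(0).astype(int).tolist())
E
```

```text
[-4.27  0.17 -1.13] [0.35 0.4  0.69] [0.5379 0.1042 0.1054]
top0 [215, 220, 222, 223, 224, 224, 219, 209, 202, 190, 157, 117, 108, 120, 126, 154, 198, 197, 150, 129, 161, 212, 229, 206, 163, 156, 180, 210, 227, 226, 222, 222]
t1 [138, 143, 145, 143, 138, 133, 131, 129, 128, 127, 127, 126, 125, 124, 123, 121, 120, 118, 116, 114, 114, 114, 114, 114, 113, 112, 111, 110, 108, 106, 105, 104]
t2 [138, 143, 145, 143, 138, 134, 131, 129, 128, 127, 127, 126, 126, 124, 122, 121, 119, 118, 116, 114, 114, 114, 115, 114, 113, 112, 112, 110, 108, 106, 105, 104]
```

Call:
{"method": "play_rows", "body": {
  "plan": [
    [[0, -1.5, 0, 0, 255], [0, 0, -8, 0, 255], [0, 0, -8, 0, 255], [0, -9, 0, 0, 255], [0, -8.5, 0, 0, 255]]
  ]
}}

```text
time: 16.05
position: [0.5183, 0.1044, 0.1213]
ee_rot: [-0.0, 0.711, 0.704, 0.0]
ft_force: [0.4, 0.2, -0.8]
grip_width: 0.0194
grip_force: 78.6
```

Call:
{"method": "play_rows", "body": {
  "plan": [
    [[0, 0, 0, 0, 255], [0, 0, 0, 0, 255], [0, 0, 6, 0, 255], [0, 0, 6, 0, 255], [0, 0, 0, 0, 255]]
  ]
}}

```text
time: 16.68
position: [0.5184, 0.1043, 0.1083]
ee_rot: [-0.001, 0.711, 0.704, -0.0]
ft_force: [-0.9, -0.2, -1.9]
grip_width: 0.0191
grip_force: 78.5
```

Call:
{"method": "play_rows", "body": {
  "plan": [
    [[0, 0, 2, 0, 255], [0, 0, 2, 0, 255], [0, 0, 0, 0, 255]]
  ]
}}

```text
time: 17.05
position: [0.5188, 0.1043, 0.1052]
ee_rot: [-0.0, 0.711, 0.704, -0.0]
ft_force: [0.2, -0.8, -0.6]
grip_width: 0.0189
grip_force: 78.5
```

```bash
python3 - <<'E'
from h import *
d=cam('wrist','w7.png');s=bot.state();print(s['position'].round(4),s['ft_force'].round(2))
U=lambda x,y,z:[.532+x+.011*y,.104-.011*x+y,z]
print(proj(d,[U(0,.070,.056),U(0,.070,.03),U(0,.025,.076)]))
im=d['img'][110:210,240:400];cv2.imwrite('pics/w7c.png',cv2.resize(im,None,fx=5,fy=5,interpolation=cv2.INTER_CUBIC))
E
```

```text
[0.5189 0.1043 0.1053] [ 0.83  0.19 -0.29]
[[342.48262689 120.59461836]
 [339.66956859 119.39167806]
 [343.31443473 199.43160407]]
```

View pics/w7c.png

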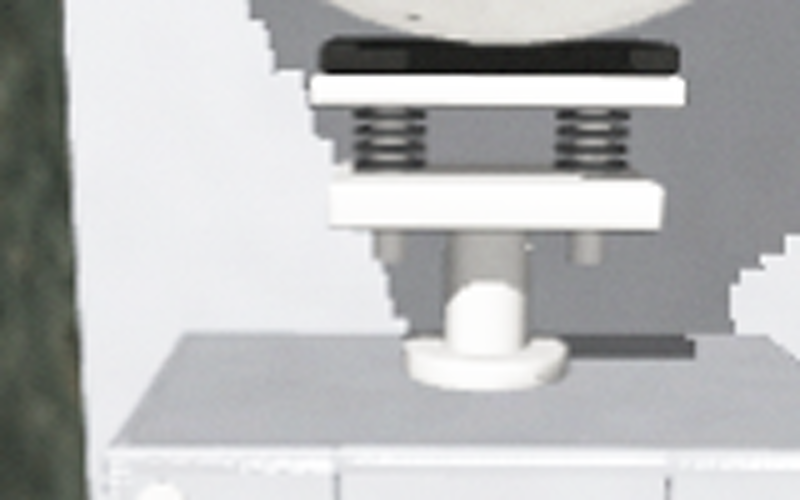

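Close view: the black shoe pad (crop row ~40) just meets the roll's edge; springs span crop rows 105–172 between the two white plates. That spring length serves as a second gauge.

```bash
cat > g.py <<'E'
from h import *
import sys
def prof(im,c0,c1,r0,r1):
    g=cv2.cvtColor(im,6).astype(float)[r0:r1,c0:c1].mean(1)
    return g
g=prof(cv2.imread('pics/w7.png'),334,346,110,165);print('w7',g.round(0).astype(int).tolist())
g=prof(cv2.imread('pics/w4f.png'),314,326,105,185);print('w4',g.round(0).astype(int).tolist())
E
python3 g.py
```

```text
w7 [223, 223, 223, 223, 223, 222, 219, 216, 172, 56, 32, 34, 33, 33, 31, 235, 255, 254, 254, 252, 240, 130, 145, 145, 145, 145, 146, 145, 144, 145, 144, 143, 136, 121, 149, 230, 240, 254, 254, 254, 253, 253, 252, 252, 249, 206, 151, 172, 173, 176, 172, 171, 171, 171, 171]
w4 [237, 238, 238, 238, 238, 238, 238, 238, 238, 237, 211, 220, 242, 237, 178, 212, 219, 221, 220, 220, 221, 222, 222, 222, 222, 222, 217, 203, 145, 146, 145, 145, 145, 144, 138, 74, 24, 27, 45, 56, 59, 56, 51, 150, 253, 254, 253, 249, 182, 146, 146, 146, 145, 146, 141, 129, 121, 122, 161, 230, 244, 254, 253, 253, 252, 252, 246, 151, 168, 168, 168, 167, 191, 221, 236, 240, 250, 253, 251, 247]
```

Call:
{"method": "play_rows", "body": {
  "plan": [
    [[0, 1, 0, 0, 255], [0, 1, 0, 0, 255], [0, 1, 0, 0, 255], [0, 1, 0, 0, 255]]
  ]
}}

```text
time: 17.6
position: [0.5223, 0.1043, 0.1052]
ee_rot: [-0.001, 0.711, 0.704, -0.0]
ft_force: [-4.5, -0.0, 2.4]
grip_width: 0.0192
grip_force: 79.0
```

Call:
{"method": "play_rows", "body": {
  "plan": [
    [[0, 1, 0, 0, 255]]
  ]
}}

```text
time: 17.73
position: [0.5236, 0.1043, 0.1052]
ee_rot: [-0.0, 0.711, 0.704, -0.0]
ft_force: [-4.7, 0.3, 3.5]
grip_width: 0.0191
grip_force: 79.0
```

Call:
{"method": "play_rows", "body": {
  "plan": [
    [[0, 1, 0, 0, 255]]
  ]
}}

```text
time: 17.85
position: [0.5248, 0.1043, 0.1053]
ee_rot: [-0.0, 0.711, 0.704, -0.0]
ft_force: [-4.8, -1.1, 3.2]
grip_width: 0.0191
grip_force: 79.0
```

Call:
{"method": "play_rows", "body": {
  "plan": [
    [[0, 1, 0, 0, 255]]
  ]
}}

```text
time: 17.98
position: [0.5259, 0.1043, 0.1054]
ee_rot: [-0.0, 0.711, 0.704, 0.0]
ft_force: [-4.2, 0.0, 3.8]
grip_width: 0.0191
grip_force: 79.0
```

Call:
{"method": "play_rows", "body": {
  "plan": [
    [[0, 1, 0, 0, 255]]
  ]
}}

```text
time: 18.1
position: [0.527, 0.1043, 0.1054]
ee_rot: [0.0, 0.711, 0.704, 0.0]
ft_force: [-4.3, 0.0, 3.0]
grip_width: 0.0192
grip_force: 79.1
```

```bash
cat > g2.py <<'E'
from h import *
F=[];G=[]
for i in range(6):
    d=cam('wrist');s=bot.state();F.append(s['ft_force']);G.append(cv2.cvtColor(d['img'],6).astype(float))
print(np.mean(F,0).round(2),np.std(F,0).round(2),s['position'].round(4))
c=340-int(round((s['position'][0]-.5189)*1250))
print(c,np.mean(G,0)[110:165,c-6:c+6].mean(1).round(0).astype(int).tolist())
E
python3 g2.py
```

```text
[-3.54  0.16  2.99] [0.52 0.31 0.54] [0.5271 0.1042 0.1053]
330 [225, 225, 225, 222, 219, 210, 88, 35, 33, 33, 32, 30, 46, 255, 254, 254, 251, 252, 183, 125, 144, 144, 144, 145, 145, 145, 146, 145, 144, 142, 126, 122, 147, 233, 247, 254, 254, 254, 253, 252, 252, 251, 240, 145, 165, 165, 164, 165, 164, 165, 165, 165, 182, 203, 212]
```

Spring length is unchanged (≈14 rows) and the force is about 4.4 N: the shoe is now pushing the loose roll toward the rollers. Continuing in small steps.

Call:
{"method": "play_rows", "body": {
  "plan": [
    [[0, 1, 0, 0, 255]]
  ]
}}

```text
time: 18.52
position: [0.5278, 0.1042, 0.1053]
ee_rot: [-0.0, 0.711, 0.704, -0.0]
ft_force: [-5.0, 0.7, 4.5]
grip_width: 0.0192
grip_force: 79.1
```

Call:
{"method": "play_rows", "body": {
  "plan": [
    [[0, 1, 0, 0, 255]]
  ]
}}

```text
time: 18.65
position: [0.5288, 0.1042, 0.1054]
ee_rot: [-0.0, 0.711, 0.704, -0.0]
ft_force: [-5.4, 0.3, 3.4]
grip_width: 0.0191
grip_force: 79.1
```

Call:
{"method": "play_rows", "body": {
  "plan": [
    [[0, 1, 0, 0, 255]]
  ]
}}

```text
time: 18.77
position: [0.5298, 0.1042, 0.1053]
ee_rot: [-0.0, 0.711, 0.704, -0.0]
ft_force: [-4.5, -0.0, 3.0]
grip_width: 0.0193
grip_force: 79.1
```

Call:
{"method": "play_rows", "body": {
  "plan": [
    [[0, 1, 0, 0, 255]]
  ]
}}

```text
time: 18.9
position: [0.5307, 0.1042, 0.1053]
ee_rot: [-0.0, 0.711, 0.704, -0.0]
ft_force: [-6.1, 0.8, 4.1]
grip_width: 0.0189
grip_force: 79.1
```

```bash
python3 g2.py
```

```text
[-5.26  0.05  3.67] [0.38 0.47 0.67] [0.5308 0.1042 0.1053]
325 [225, 225, 225, 222, 219, 198, 69, 33, 33, 33, 32, 29, 67, 255, 254, 254, 253, 251, 163, 144, 144, 144, 144, 145, 146, 146, 145, 144, 137, 122, 147, 230, 242, 255, 254, 254, 253, 253, 252, 252, 249, 168, 165, 165, 165, 165, 165, 165, 166, 165, 165, 165, 181, 202, 210]
```

Front plate has stopped (rows 18.4→18.2) while the rear plate moved 2 rows: about 1.05 mm compression ≈ 4 N, which agrees with the force rise. About 4.5 mm more push is needed.

Call:
{"method": "play_rows", "body": {
  "plan": [
    [[0, 1, 0, 0, 255]]
  ]
}}

```text
time: 19.32
position: [0.5316, 0.1042, 0.1053]
ee_rot: [-0.0, 0.711, 0.704, -0.0]
ft_force: [-6.0, -0.1, 5.0]
grip_width: 0.0191
grip_force: 79.1
```

Call:
{"method": "play_rows", "body": {
  "plan": [
    [[0, 1, 0, 0, 255]]
  ]
}}

```text
time: 19.45
position: [0.5325, 0.1042, 0.1052]
ee_rot: [-0.0, 0.711, 0.704, -0.0]
ft_force: [-5.8, -0.6, 3.8]
grip_width: 0.0196
grip_force: 79.1
```

Call:
{"method": "play_rows", "body": {
  "plan": [
    [[0, 1, 0, 0, 255]]
  ]
}}

```text
time: 19.58
position: [0.5334, 0.1042, 0.1051]
ee_rot: [-0.0, 0.711, 0.704, -0.0]
ft_force: [-6.1, -0.4, 2.8]
grip_width: 0.0191
grip_force: 79.0
```

Call:
{"method": "play_rows", "body": {
  "plan": [
    [[0, 1, 0, 0, 255]]
  ]
}}

```text
time: 19.7
position: [0.5342, 0.1041, 0.1049]
ee_rot: [-0.001, 0.711, 0.704, -0.001]
ft_force: [-6.8, 0.3, 2.9]
grip_width: 0.0192
grip_force: 79.0
```

```bash
python3 g2.py; python3 -c "
from h import *
d=cam('wrist');U=lambda y,z:[.532,.104+y,z]
print(proj(d,[U(.06,.035),U(.05,.035)]))"
```

```text
[-6.02  0.01  3.01] [0.31 0.22 0.32] [0.5343 0.1042 0.1049]
321 [225, 226, 225, 222, 218, 181, 64, 33, 33, 33, 33, 29, 73, 255, 254, 254, 253, 250, 156, 144, 144, 144, 144, 145, 146, 146, 144, 129, 122, 145, 240, 254, 254, 254, 254, 253, 252, 252, 250, 215, 138, 160, 161, 161, 161, 161, 162, 162, 172, 189, 200, 205, 206, 206, 206]
[[316.79804609 134.41455485]
 [316.97283611 148.88191857]]
```

Call:
{"method": "play_rows", "body": {
  "plan": [
    [[0, 1, 0, 0, 255]]
  ]
}}

```text
time: 20.18
position: [0.5351, 0.1042, 0.1049]
ee_rot: [-0.001, 0.711, 0.704, -0.001]
ft_force: [-5.8, -0.2, 2.1]
grip_width: 0.0196
grip_force: 78.9
```

Call:
{"method": "play_rows", "body": {
  "plan": [
    [[0, 1, 0, 0, 255]]
  ]
}}

```text
time: 20.3
position: [0.5359, 0.1041, 0.1047]
ee_rot: [-0.001, 0.711, 0.704, -0.001]
ft_force: [-8.5, 0.2, 1.2]
grip_width: 0.0187
grip_force: 78.9
```

```bash
python3 g2.py
```

```text
[-7.09 -0.34  2.35] [0.46 0.32 0.57] [0.5359 0.1042 0.1047]
319 [225, 225, 225, 222, 217, 172, 60, 33, 33, 33, 32, 29, 87, 255, 254, 254, 253, 250, 155, 143, 144, 144, 144, 145, 146, 145, 138, 122, 144, 234, 250, 254, 254, 254, 253, 253, 252, 251, 241, 141, 161, 161, 161, 161, 161, 161, 161, 161, 168, 183, 196, 203, 204, 204, 204]
```

Force 7.1 N and compression ≈2.45 mm (≈10 N) agree: target reached. Backing off and withdrawing.

Call:
{"method": "play_rows", "body": {
  "plan": [
    [[0, -2, 0, 0, 255], [0, 0, -10, 0, 255], [0, 0, -20, 0, 255], [0, 0, -28, 0, 255], [0, 0, 0, 0, 255]]
  ]
}}

```text
time: 21.22
position: [0.5371, 0.104, 0.1673]
ee_rot: [0.002, 0.711, 0.704, 0.002]
ft_force: [-0.0, 0.1, -0.3]
grip_width: 0.0188
grip_force: 78.7
```

Call:
{"method": "play_rows", "body": {
  "plan": [
    [[0, 0, 0, 0.13, 255], [0, 0, 0, 0.13, 255], [0, 0, 0, 0, 255], [0, 0, 0, 0, 255], [0, 0, 0, 0, 255]]
  ]
}}

```text
time: 21.85
position: [0.5349, 0.1041, 0.1633]
ee_rot: [-0.0, 0.795, 0.606, 0.0]
ft_force: [-0.6, -0.2, 0.3]
grip_width: 0.0192
grip_force: 78.6
```

```bash
cat > go.py <<'E'
from h import *
from scipy.spatial.transform import Rotation as Ro
s=bot.state();p=s['position'];R=Ro.from_quat(s['ee_rot'],scalar_first=True).as_matrix()
R0=Ro.from_quat([0,.7958,.6055,0],scalar_first=True).as_matrix()
print(p,s['ft_force'].round(1),'d tool mm',(R.T@(np.array([.5036,.3814,p[2]])-p)*1000).round(1),'turn',Ro.from_matrix(R.T@R0).as_rotvec().round(3))
E
python3 go.py
```

```text
[0.53491293 0.10414707 0.16329649] [-0.6 -0.2  0.3] d tool mm [ 259.  -103.7    0. ] turn [ 0.    -0.     0.002]
```

Call:
{"method": "play_rows", "body": {
  "plan": [
    [[45, -18, 0, 0, 255], [50, -20, 0, 0, 255], [50, -20, 0, 0, 255], [50, -20, 0, 0, 255], [45, -18, 0, 0, 255]]
  ]
}}

```text
time: 22.48
position: [0.5059, 0.363, 0.1633]
ee_rot: [0.0, 0.795, 0.606, 0.0]
ft_force: [0.5, -0.1, -0.3]
grip_width: 0.0194
grip_force: 78.7
```

Call:
{"method": "play_rows", "body": {
  "plan": [
    [[12, -5, 0, 0, 255], [0, 0, 0, 0, 255], [0, 0, 0, 0, 255]]
  ]
}}

```text
time: 22.85
position: [0.5051, 0.3729, 0.1633]
ee_rot: [0.0, 0.796, 0.605, -0.0]
ft_force: [-0.5, 0.3, -0.1]
grip_width: 0.0193
grip_force: 78.7
```

```bash
python3 go.py
```

```text
[0.50512808 0.37286849 0.16330902] [-0.5  0.3 -0.1] d tool mm [ 7.8 -3.8 -0. ] turn [ 0.     0.    -0.001]
```

Call:
{"method": "play_rows", "body": {
  "plan": [
    [[8, -4, 0, 0, 255], [0, 0, 0, 0, 255], [0, 0, 0, 0, 255]]
  ]
}}

```text
time: 23.22
position: [0.5032, 0.3825, 0.1634]
ee_rot: [0.0, 0.796, 0.605, 0.0]
ft_force: [0.0, -0.5, -0.6]
grip_width: 0.0192
grip_force: 78.7
```

```bash
python3 go.py; python3 - <<'E'
from h import *
g=cv2.cvtColor(cam('wrist','w8.png')['img'],6).astype(int)
print(g[194:206,305:332]); print(g[220:233,312:328])
E
```

```text
[0.50316766 0.38252559 0.16338655] [ 0.  -0.5 -0.6] d tool mm [-1.   0.7  0. ] turn [ 0. -0. -0.]
[[186 185 185 185 186 186 185 183 186 176 168 138 119 101  89  90 103 118
  141 165 180 187 188 186 184 185 185]
 [184 184 186 186 185 185 189 183 179 144  94  75  73  81  85  81  77  87
  101 126 159 181 184 182 183 186 187]
 [185 184 186 186 185 185 186 179 147  99  74  66  69  69  68  67  69  66
   73 104 134 169 184 183 183 186 185]
 [185 185 187 185 184 184 188 165 113  75  68  67  68  68  69  68  69  68
   66  72 114 149 174 181 187 187 186]
 [184 185 186 184 185 184 180 141  89  70  64  64  67  68  67  68  69  70
   66  64  83 135 163 181 184 184 187]
 [185 184 186 185 185 186 169 124  78  62  62  64  65  70  67  70  69  70
   66  65  63 133 167 178 184 185 184]
 [184 182 187 185 185 186 160 115  80  66  64  64  68  68  69  69  69  70
   66  66  79 130 163 179 185 185 186]
 [186 182 186 185 185 184 156 117  82  63  65  65  68  69  68  68  70  69
   70  86 118 146 171 184 185 185 187]
 [184 187 186 183 184 187 164 129  93  67  61  67  65  67  70  69  70  85
   97 128 136 159 183 18
[... 526 characters left out ...]
 187 184 184 185 186 186 184]
 [186 186 186 184 185 185 185 187 183 186 184 184 185 184 186 185]
 [185 181 186 185 186 187 185 179 180 184 182 186 185 185 186 184]
 [184 186 185 184 187 205 207 191 182 185 185 183 183 185 184 184]
 [184 184 185 190 205 231 236 226 201 177 173 181 184 185 182 184]
 [184 186 186 207 229 231 227 214 195 167 145 167 185 184 186 186]
 [182 183 188 218 232 232 227 213 193 167 130 154 181 185 182 183]
 [184 184 191 219 233 232 228 214 194 170 131 133 171 183 186 185]
 [176 173 180 209 225 224 217 204 185 158 124 124 159 173 174 171]
 [119 122 127 149 159 161 154 142 128 110  89  95 115 120 122 121]
 [ 30  25  28  28  27  32  28  27  29  28  28  29  30  27  27  30]]
```

Hole centre (~(319,200)) lies under the tip column (318.7), with alignment within a millimetre. Lowering.

Call:
{"method": "play_rows", "body": {
  "plan": [
    [[-0.7, 0, 20, 0, 255], [0, 0, 30, 0, 255], [0, 0, 0, 0, 255], [0, 0, 10, 0, 255], [0, 0, 10, 0, 255]]
  ]
}}

```text
time: 23.9
position: [0.5034, 0.3823, 0.0937]
ee_rot: [0.0, 0.796, 0.605, 0.001]
ft_force: [-0.9, -0.5, -0.7]
grip_width: 0.0191
grip_force: 78.7
```

Call:
{"method": "play_rows", "body": {
  "plan": [
    [[0, 0, 10, 0, 255], [0, 0, 10, 0, 255], [0, 0, 5, 0, 255], [0, 0, 0, 0, 255], [0, 0, 0, 0, 255]]
  ]
}}

```text
time: 24.52
position: [0.5031, 0.3822, 0.0687]
ee_rot: [0.0, 0.796, 0.606, 0.0]
ft_force: [-0.7, 0.2, -0.9]
grip_width: 0.0191
grip_force: 78.7
```

Call:
{"method": "play_rows", "body": {
  "plan": [
    [[0, 0, 3, 0, 255], [0, 0, 0, 0, 255], [0, 0, 0, 0, 255]]
  ]
}}

```text
time: 24.9
position: [0.5028, 0.3821, 0.0654]
ee_rot: [-0.0, 0.796, 0.606, 0.0]
ft_force: [0.0, 0.3, -0.5]
grip_width: 0.0193
grip_force: 78.7
```

Call:
{"method": "play_rows", "body": {
  "plan": [
    [[0, 0, 1, 0, 255], [0, 0, 0, 0, 255]]
  ]
}}

```text
time: 25.15
position: [0.5028, 0.3821, 0.0643]
ee_rot: [-0.0, 0.796, 0.606, 0.0]
ft_force: [0.5, 0.1, -0.0]
grip_width: 0.0188
grip_force: 78.7
```

Call:
{"method": "play_rows", "body": {
  "plan": [
    [[0, 0, 1, 0, 255], [0, 0, 0, 0, 255]]
  ]
}}

```text
time: 25.4
position: [0.5028, 0.3821, 0.0632]
ee_rot: [-0.0, 0.796, 0.605, -0.0]
ft_force: [0.1, 0.1, -0.8]
grip_width: 0.0194
grip_force: 78.7
```

Call:
{"method": "play_rows", "body": {
  "plan": [
    [[0, 0, 0.5, 0, 255], [0, 0, 0, 0, 255]]
  ]
}}

```text
time: 25.65
position: [0.5029, 0.3821, 0.0631]
ee_rot: [0.0, 0.796, 0.606, 0.0]
ft_force: [-2.1, -0.5, 2.4]
grip_width: 0.019
grip_force: 79.1
```

Call:
{"method": "play_rows", "body": {
  "plan": [
    [[0, 0, 0.5, 0, 255], [0, 0, 0, 0, 255]]
  ]
}}

```text
time: 25.9
position: [0.5029, 0.3821, 0.0631]
ee_rot: [0.0, 0.796, 0.606, 0.0]
ft_force: [-2.6, -2.2, 6.5]
grip_width: 0.019
grip_force: 79.7
```

Seated. Release and retreat.

Call:
{"method": "play_rows", "body": {
  "plan": [
    [[0, 0, -0.5, 0, 200], [0, 0, 0, 0, 170], [0, 0, 0, 0, 100], [0, 0, 0, 0, 0], [0, 0, 0, 0, 0]]
  ]
}}

```text
time: 26.52
position: [0.5029, 0.3821, 0.0627]
ee_rot: [-0.0, 0.796, 0.605, -0.0]
ft_force: [-0.6, -0.2, 0.0]
grip_width: 0.0807
grip_force: 0.0
```

Call:
{"method": "play_rows", "body": {
  "plan": [
    [[0, 0, 0, 0, 0], [0, 0, 0, 0, 0], [0, 0, -20, 0, 0], [0, 0, -50, 0, 0], [0, 0, -50, 0, 0]]
  ]
}}

```text
time: 27.15
position: [0.5028, 0.382, 0.1856]
ee_rot: [0.0, 0.796, 0.605, 0.0]
ft_force: [0.6, 1.0, 1.4]
grip_width: 0.0854
grip_force: 0.0
```

Call:
{"method": "play_rows", "body": {
  "plan": [
    [[0, 0, 0, 0, 0], [50, -10, 0, 0, 0], [50, -10, 0, 0, 0], [0, 0, 0, 0, 0], [0, 0, 0, 0, 0]]
  ]
}}

```text
time: 27.78
position: [0.5101, 0.4835, 0.1829]
ee_rot: [0.0, 0.796, 0.606, -0.0]
ft_force: [-0.1, 0.4, 0.1]
grip_width: 0.0853
grip_force: 0.0
```

```bash
python3 - <<'E'
from h import *
a=cv2.imread('pics/top0.png').astype(int);d=cam('top','t9.png');b=d['img'].astype(int)
s=cam('scene','s9.png');s0=cv2.imread('pics/scene0.png').astype(int)
print(bot.state()['position'],bot.state()['grip_width'])
for n,x,y in(('top',a,b),('scene',s0,s['img'].astype(int))):
    m=(abs(x-y).max(2)>50).astype(np.uint8)
    k,l,st,c=cv2.connectedComponentsWithStats(m)
    print(n,[tuple(int(v) for v in q) for q in st[1:] if q[4]>12])
# dark handle in scene crop, before/after
for im in(s0,s['img']):
    m=(im[140:175,215:245].max(2)<45);ys,xs=np.nonzero(m);print(m.sum(),xs.mean(),ys.mean(),ys.min(),ys.max())
E
```

```text
[0.51049512 0.48297147 0.18358663] 0.08551934806126928
top [(359, 112, 5, 3, 13), (357, 119, 21, 32, 275), (378, 121, 9, 15, 45), (0, 147, 32, 60, 662), (24, 158, 23, 10, 116), (47, 161, 8, 5, 30), (47, 169, 17, 17, 99), (15, 171, 7, 6, 25), (121, 179, 12, 8, 47), (110, 180, 7, 9, 42), (388, 185, 30, 16, 127), (9, 186, 84, 59, 1455), (126, 188, 7, 6, 17), (227, 188, 21, 19, 107), (252, 188, 6, 4, 16), (82, 190, 4, 5, 17), (102, 190, 18, 26, 262), (28, 195, 8, 7, 31), (97, 194, 5, 24, 50), (269, 203, 3, 17, 42), (279, 203, 5, 11, 27), (274, 211, 3, 8, 17), (41, 212, 36, 18, 262), (53, 214, 5, 7, 23), (0, 216, 10, 9, 53), (101, 216, 10, 12, 72), (368, 218, 10, 22, 123), (112, 223, 5, 6, 17), (75, 224, 9, 4, 19), (393, 227, 10, 7, 33), (91, 228, 9, 13, 52), (288, 229, 23, 9, 144), (401, 231, 7, 5, 21), (105, 237, 8, 7, 27), (43, 246, 9, 10, 32), (34, 255, 6, 7, 26), (47, 257, 12, 9, 76), (356, 262, 12, 13, 112), (0, 265, 13, 23, 154), (0, 266, 156, 134, 13553), (353, 354, 30, 9, 160)]
scene [(0, 0, 32, 19, 212), (77, 0, 71, 40, 1421), (161, 0, 58, 93, 2893), (0, 6, 95, 83, 4570), (217, 72, 10, 15, 62), (84, 88, 5, 14, 28), (220, 95, 3, 11, 19), (0, 96, 35, 127, 987), (77, 102, 20, 25, 144), (87, 103, 9, 9, 23), (189, 102, 3, 11, 16), (268, 186, 18, 12, 45), (387, 188, 9, 38, 182), (40, 194, 21, 6, 22), (98, 211, 46, 33, 663), (0, 212, 93, 43, 965), (266, 221, 20, 13, 111), (331, 220, 9, 4, 17), (72, 226, 6, 4, 15), (330, 232, 14, 31, 150), (83, 237, 22, 35, 177), (95, 239, 33, 73, 1037), (350, 240, 4, 11, 30), (145, 251, 1, 14, 14), (349, 252, 5, 6, 17), (368, 259, 33, 19, 308), (281, 270, 13, 13, 95), (314, 273, 7, 7, 15), (0, 278, 39, 25, 622), (187, 336, 29, 24, 213), (61, 359, 15, 23, 265), (54, 387, 35, 13, 241)]
79 12.417721518987342 17.531645569620252 11 24
93 11.741935483870968 16.311827956989248 8 24
```

```bash
python3 - <<'E'
from h import *
def sh(a,b,x,y,w,h):
    f=lambda p:cv2.Canny(cv2.imread(p),60,150).astype(np.float32)
    A=f(a)[y:y+h,x:x+w];B=f(b)[y-8:y+h+8,x-8:x+w+8]
    A=cv2.GaussianBlur(A,(0,0),1);B=cv2.GaussianBlur(B,(0,0),1)
    r=cv2.matchTemplate(B,A,cv2.TM_CCOEFF_NORMED);_,v,_,l=cv2.minMaxLoc(r);return round(v,2),l[0]-8,l[1]-8
for n,q in dict(weight=(276,264,24,30),mug=(382,182,46,50),stapler=(330,305,66,62),spare=(310,158,40,28),block=(212,145,35,40)).items(): print(n,sh('pics/scene0.png','pics/s9.png',*q))
for n,q in dict(weight=(352,258,20,20),mug=(354,104,42,50),roll=(228,190,42,42),stapler=(418,248,60,22),spare=(250,118,44,40),block=(174,202,40,36)).items(): print(n,sh('pics/top0.png','pics/t9.png',*q))
E
```

```text
weight (0.59, 0, 0)
mug (0.88, 0, 0)
stapler (0.55, -1, 0)
spare (0.95, 0, 0)
block (0.96, 0, 0)
weight (0.64, 0, 0)
mug (0.75, 0, 0)
roll (0.82, -1, 0)
stapler (0.05, -2, 2)
spare (0.85, 0, 0)
block (0.85, 0, 0)
```

Bystanders are where they started (only shadows changed), and the tool is back in its block.

```bash
python3 -c "
from bench import bot
print(bot.job_done())"
```

```text
the job is handed in; nothing more can be done
None
```

The job is handed in at about 28 s of the 72 s: the star wheel was turned about 2.9 teeth, until the shoe bore on the roll with about 10 N (7 N of push at the teeth, springs about 2.5 mm compressed), and the tool is back in its block; before/after image matching found no movement of the mug, spare roll, weight or block, but was too weak to confirm the stapler.

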